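Seat the power supply in the analyser tray and shut its retainer

TASK

On the pale electronics tray, push the grey metal power supply along the sheet until it is fully home in its corner: its long rear side flat against the rear metal angle and its plain end against the left angle. Swing the red retaining arm fully shut across its front so that it stays there. Only push, grip nothing: never lift or tip the supply, keep off the green circuit board, and leave the other things on the tray and bench where they are.

Things in the scene. Friction and masses are not known exactly. Their poses are not given: they have to be found in the camera images.
- tray: Fixed pale sheet-metal tray, 300 (x) by 400 (y) mm, top of its sheet 12 mm above the bench; position and yaw vary. Origin under its middle at bench level; x points away from the robot (to the tray's rear), y left, z up. In front of the rear angle it bears only the supply, the left angle and red arm at the left, and a relay at the front right.
- seat (a point): Point on the tray's sheet where the middle of the supply's underside is when it is fully home: tray x +20, y +60, z +12 mm; axes as the tray's.
- rear_stop (a point): Rear locating angle: 20 mm high, 3 mm thick grey metal strip along tray y from y = -85 to +125 mm. This point is on its front face at the foot: tray x +69, y +20, z +12 mm; axes as the tray's.
- left_stop (a point): Left locating angle: the same strip, 70 mm long, along tray x from -5 to +65 mm. This point is on its inner (right-hand) face at the foot: tray x +30, y +124.5, z +12 mm; axes as the tray's.
- psu: Loose power supply, grey perforated case 98 (x) by 129 (y) by 38 (z) mm, 0.3 to 0.6 kg, on the tray's sheet, forward and right of its seat, up to 0.3 rad askew. Origin at the middle of its underside; x points to its long rear side, y to its plain end. Its -y end is a black terminal strip, 18 mm long, 20 mm high (25 with ribs), flush with the case's outline. Slides with 1.5 to 4.5 N.
- retainer (a joint): Red arm on an upright pivot. 0 = shut: along tray -y from the pivot, 2 mm in front of the seated supply, on a stop. Grows as it opens, clockwise seen from above: 1.57 = along tray -x, towards the robot; stop at 2.1. Stays where left; about 1 N at the tab moves it. Bar 100 mm long from the pivot, 8 wide, 10 to 22 mm above the sheet; upright tab near its end, up to 40 mm above the sheet.
- retainer_pivot (a point): Foot of the red arm's pivot on the sheet: tray x -35, y +138.5, z +12 mm; axes as the tray's. Pivot 16 mm across, its screw head 27 mm above the sheet.
- retainer_tab (a point): Foot of the tab on the red arm, on top of the bar, on its centre line 90 mm from the pivot, 22 mm above the tray's sheet.
- board: Green controller circuit board with black terminal strips, 46 by 180 mm, fixed on the tray behind the rear angle, up to 26 mm above the sheet; origin on the sheet under its middle. Not to be touched.
- relay: Bystander: clear relay on a black base, 28 by 22 by 40 mm, loose, standing on the tray's front right corner. Origin under its middle.
- screwdriver: Bystander: orange screwdriver, 190 mm, lying on the bench right of the tray.
- fan: Bystander: black cooling fan, 80 by 80 by 25 mm, lying on the bench. Origin under its middle.
- printer: Bystander: white receipt-printer module, 50 by 82 by 50 mm, on the bench. Origin under its middle.
- transformer: Bystander: yellow-brown ring transformer, 80 mm across, 44 mm high, on the bench. Origin under its middle.
- cartridge: Bystander: upright clear drying cartridge with a pink filling, 42 mm across, 180 mm tall, on the bench left of the tray. Origin under its middle.
- parts_tray: Bystander: blue small-parts tray, 100 by 140 by 30 mm, on the bench right of the tray. Origin under its middle.
Not all that is in view belongs to the job. What is shaped like the psu but purple is not meant.

How it is judged:
At the end, for the whole second after the job is handed in: The supply lies flat on the sheet within 3 mm of its seat in each direction and square to the tray within 0.03 rad, at rest, and the red arm is within 0.06 rad of shut (x of psu in the frame of seat between -0.003 and 0.003 m and y of psu in the frame of seat between -0.003 and 0.003 m and z of psu in the frame of seat below 0.003 m and angle between the x axis of psu and the x axis of tray, either way round below 0.03 rad and value of joint retainer below 0.06 rad and linear speed of psu below 0.01 m/s); the robot touches nothing.
It fails at once if the power supply is lifted or tipped (more than 6 mm or 0.12 rad) (z of psu in the frame of tray above 0.018 m or angle between psu's own z axis and vertical above 0.12 rad).
It fails at once if the robot presses on the circuit board (contact force between any of the fingers, the arm and board above 2 N).
It fails at once if a bystander is moved more than 15 mm (distance of any of relay, screwdriver, fan, printer, transformer, cartridge, parts_tray from where it was at the start of the episode above 0.015 m).
It also fails if it takes over 72 s, if anything falls off the work surface, if the arm or the gripper's body presses on something with over 40 N, if the wrist force passes 120 N, or if a joint passes its speed limit or range.

ROBOT

A 6-joint arm with a two-finger parallel gripper is mounted at the origin on the work surface. World frame = base frame: x ahead of the robot, y to its left, z up, the work surface at z = 0. Lengths are in m, angles in rad, forces in N, time in s.
With the tool pointing down it reaches from about 0.225 to 0.725 m from the base axis. Payload 3.1 kg.
Tool frame: the origin (TCP) lies midway between the tips of the shut fingers; the grasp point (between the pads) lies 19 mm behind it (bot.tcp_to_grasp is the distance from the TCP to the grasp point, in m); z points along the fingers, y is the line along which they close (so a half turn about z gives the same grasp; the last joint's range is limited). The gripper opens to 85 mm and grips with 20 to 120 N. Pads are 22 mm wide; open, the fingers measure 114 mm over their backs; the gripper's body (76 mm by 85 mm) begins 54 mm behind the grasp point. The pads swing forward as they close: fully open they stand 13 mm farther back than shut.
Start: joints at [-1.236, 0.048, 0.099, 1.622, 0, 1.443], TCP at [0.234, -0.47, 0.231] pointing down, gripper open.
Joint ranges: [-2.91, 2.91], [-0.99, 1.94], [-1.21, 1.42], [-2.12, 2.29], [-1.49, 1.47], [-3.14, 3.14]. Speed limits (rad/s): [2.79, 2.79, 3.14, 3.14, 3.14, 3.14].

INTERFACE

Orientations are given as [roll, pitch, yaw] about the fixed x, y, z axes, in that order (R = Rz(yaw) Ry(pitch) Rx(roll)).
In Python, from plant import bot gives the robot as it stands.
- The arm moves only by the tool arm_command, never from a script. Its argument "rows" is a list of rows, each a list of 2 entries, a list of its own where there are three numbers: the shift along the tool's x, y, z in cm, then the turn, a rotation vector about the tool's x, y, z in degrees. A call has 1 to 10 rows; each row shifts and turns the commanded pose from where the row before left it, along the tool's axes as they then stand; what a row does not reach is not made up. A row lasts 1/12 s, in which the tool goes at most 41.7 mm and 7.16 degrees, less where a joint would pass 70% of its speed; a pose out of reach is approached as far as the arm can. A call with a gripper value outside its range is refused whole. "hand" is the opening, from 0 (shut) to 1 (fully open), set as the call begins (left out, the last holds). The fingers move at their own pace and stop on an object; "grip_force" is the grip in N (left out, the last holds). Time passes only in rows, so rows that do not move let the fingers close. It gives the time, the measured TCP pose, the force, the opening and the grip force at its end, in the units of the state.
- bot.state(): the state, without advancing time (a new reading comes with each control period).
- bot.camera(name): name is "scene" or "top" or "wrist"; returns the picture (400x640x3 uint8, red, green, blue); there is no depth.
- bot.camera_model(name): a dict with "camera_matrix" (3x3 intrinsics, pixels), "R" (3x3) and "t" (3): a world point X has camera coordinates R X + t; the wrist camera has in their place "hand_eye" (4x4, takes a point from camera to tool coordinates, whose origin is the TCP and whose axes are the flange's). Camera axes: x right, y down, z forward; pixel columns grow to the right and rows downward; lengths in m; the calibration is good to about 2 mm. A picture is of the moment at which its call begins: read the wrist's pose just before it. camera_model takes no time and is no camera call.
- bot.hand_in(): hands the job in; it is judged then, once.
The state is a dict: "clock": time; "joint_positions": joint angles; "joint_vel": joint speeds; "effort": joint torques, N m; "ee_pos": TCP position; "orientation": TCP orientation; "wrist_force": force on the tool from outside, world axes, zero at the start; "wrist_torque": the same for the moment, N m; "gripper_width": finger opening in m; "finger_force": force on a finger pad.
Only numpy, scipy, OpenCV 4.12 (cv2) and the standard library are available. Lean on these libraries where they do the work, as an engineer would, in place of code of your own. Each camera call takes 0.05 s, during which the arm holds its last target. There are 200 camera calls.

## Working session

There is one attempt and no reset: what is moved stays moved. The work goes in short steps, Python scripts to look and compute and a tool call to move; the robot and the scene stay as the last step left them, time stands still between calls to the robot, and variables do not carry over. Pictures are saved under pics/ and viewed, at most 10 in all, crops included, and the job is handed in when it is done.

Besides the shell and the picture viewer there is one more tool, called after "Request:" by a JSON object that holds its "method" and its "body". arm_command: Moves the arm, as the interface text tells. Its arguments: {"type":"object","properties":{"rows":{"type":"array","items":{"type":"array"}},"hand":{"type":"number"},"grip_force":{"type":"number"}},"required":["rows"]}

```bash
ls; mkdir -p pics; python3 - <<'E'
from plant import bot
import cv2
for n in ("scene","top"):
    cv2.imwrite(f"pics/{n}0.png",cv2.cvtColor(bot.camera(n),cv2.COLOR_RGB2BGR))
    m=bot.camera_model(n);print(n,m)
print(bot.state())
E
```

```text
pics
scene {'camera_matrix': array([[404.42394538,   0.        , 314.51425399],
       [  0.        , 404.42394538, 202.19856404],
       [  0.        ,   0.        ,   1.        ]]), 'R': array([[ 0.81075392,  0.58526815,  0.01180191],
       [ 0.36555922, -0.49044553, -0.79109395],
       [-0.45721389,  0.64569682, -0.6115808 ]]), 't': array([-0.45864906, -0.13947223,  1.428003  ])}
top {'camera_matrix': array([[393.8012115 ,   0.        , 320.69633805],
       [  0.        , 393.8012115 , 194.82098399],
       [  0.        ,   0.        ,   1.        ]]), 'R': array([[ 0.00637092, -0.99987086, -0.01475355],
       [-0.98599163, -0.003822  , -0.16675101],
       [ 0.16667309,  0.01560923, -0.98588865]]), 't': array([0.0339055 , 0.55260787, 1.01421388])}
{'clock': 0.1, 'joint_positions': array([-1.23577473e+00,  4.86689637e-02,  9.77220253e-02,  1.62201383e+00,
        4.68842219e-05,  1.44299041e+00]), 'joint_vel': array([-0.00039413, -0.00130234,  0.00340474, -0.00161552, -0.00015325,
       -0.00088382]), 'effort': array([ 2.31980957e-03, -3.39851725e+01,  3.20935392e+01,  1.58526271e-02,
       -1.59315355e-04,  3.42011832e-07]), 'ee_pos': array([ 0.2342133 , -0.46922722,  0.23022196]), 'orientation': array([-3.13945184e+00, -3.22377378e-04,  4.62827115e-01]), 'wrist_force': array([ 0.35983249, -0.06845252, -1.20140317]), 'wrist_torque': array([-0.02121645, -0.00072047,  0.00948974]), 'finger_force': 0.0, 'gripper_width': 0.08560537240723891}
```

View pics/top0.png

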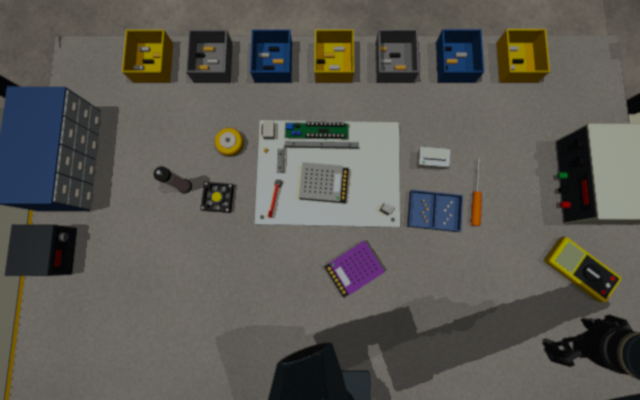

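View pics/scene0.png

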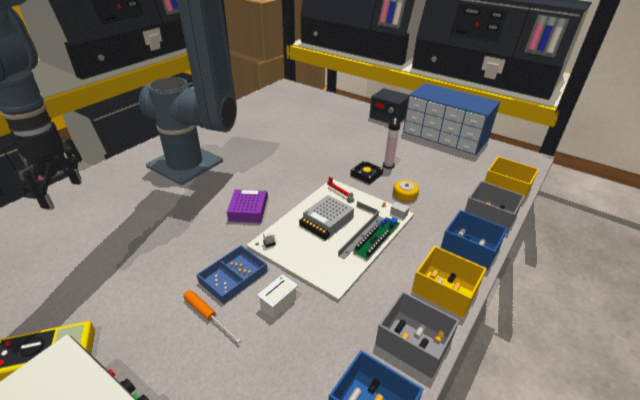

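The top view shows the pale tray (256-400, 120-226), the grey supply at (325,183) with its terminal strip at the right end, the red arm at (274,198), the relay at (387,208) and the board at (317,130). There are two candidates for the supply: grey at (325,183) on the tray and purple at (355,268) on the bench. The grey one fits, being grey and on the tray. I'll confirm it in an enlarged crop.

```bash
python3 - <<'E'
import cv2
a=cv2.imread("pics/top0.png")[112:232,248:408]
cv2.imwrite("pics/crop0.png",cv2.resize(a,None,fx=5,fy=5,interpolation=cv2.INTER_CUBIC))
E
cat > h.py <<'E'
import numpy as np, cv2
from scipy.spatial.transform import Rotation as Ro
from plant import bot
def cam(n):
    m=bot.camera_model(n);K=np.array(m["camera_matrix"])
    if n!="wrist": return K,np.array(m["R"]),np.array(m["t"])
    s=bot.state();T=np.eye(4);T[:3,:3]=Ro.from_euler("xyz",s["orientation"]).as_matrix();T[:3,3]=s["ee_pos"]
    C=np.linalg.inv(T@np.array(m["hand_eye"]));return K,C[:3,:3],C[:3,3]
def world(c,uv,z):
    K,R,t=c;d=R.T@np.linalg.solve(K,[uv[0],uv[1],1]);o=-R.T@t
    return o+d*(z-o[2])/d[2]
def px(c,X):
    K,R,t=c;p=K@(R@np.array(X)+t);return p[:2]/p[2]
def shot(n,f):
    c=cam(n);im=cv2.cvtColor(bot.camera(n),cv2.COLOR_RGB2BGR);cv2.imwrite(f,im);return c,im
class Tray:
    def __init__(s,x,y,yaw): s.o=np.array([x,y,0]);s.R=Ro.from_euler("z",yaw).as_matrix();s.yaw=yaw
    def w(s,p): return s.o+s.R@np.array(p)
    def t(s,p): return s.R.T@(np.array(p)-s.o)
E
```

```text
(no output)
```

View pics/crop0.png

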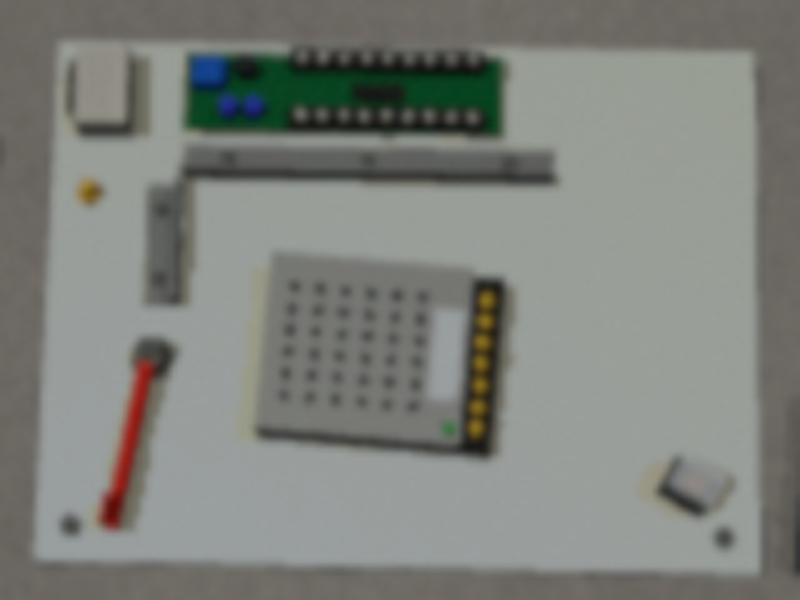

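The crop confirms it: the supply is grey and perforated, with its plain end at left, crop (265,340), and the terminal strip at right, (490,365). The red arm's pivot is at (152,355) and its tab at (112,510).

```bash
python3 - <<'E'
from h import *
from scipy.optimize import least_squares
c=cam("top")
f=lambda p:(p[0]/5+248-.4,p[1]/5+112-.4)
tc=[world(c,f(p),.012)[:2] for p in [(58,42),(754,50),(761,574),(35,558)]]
loc=np.array([(.15,.2),(.15,-.2),(-.15,-.2),(-.15,.2)])
def fit(loc,pts,g):
    r=lambda v:(np.array([v[:2]+[np.cos(v[2])*l[0]-np.sin(v[2])*l[1],np.sin(v[2])*l[0]+np.cos(v[2])*l[1]] for l in loc])-pts).ravel()
    s=least_squares(r,g);print(s.x,(s.fun*1000).round(1));return s.x
v=fit(loc,tc,[.5,0,0]);T=Tray(*v)
p=[world(c,f(q),.05)[:2] for q in [(273,253),(257,430),(472,270)]]
p2=[world(c,f(q),.035)[:2] for q in [(506,280),(492,455)]]
# check: case length
u=fit(np.array([(.049,.0645),(-.049,.0645),(.049,-.0465),(.049,-.0645),(-.049,-.0645)]),p+p2,[.5,0,0])
print("psu in tray",T.t([u[0],u[1],.0])*1000,u[2]-v[2])
for n,q,z in [("pivot",(152,352),.039),("tabtop",(112,500),.052),("rs",(370,180),.012),("ls in",(185,300),.012),("relay",(690,480),.04)]:
    w=world(c,f(q),z);print(n,w.round(4),(T.t(w)*1000).round(1))
E
```

```text
[ 0.6244754   0.01778009 -0.0133111 ] [ 0.8 -0.2 -0.1 -0.2  0.4 -0.3 -1.1  0.8]
[ 0.58747541  0.02806846 -0.08048979] [-0.3  0.7 -0.2  1.4 -0.  -1.5  0.4 -0.2  0.2 -0.4]
psu in tray [-37.1336551    9.79496459   0.        ] -0.06717868179520642
pivot [0.5888 0.1538 0.039 ] [-37.5 135.5  39. ]
tabtop [0.5056 0.1715 0.052 ] [-120.9  152.2   52. ]
rs [0.6943 0.0356 0.012 ] [69.6 18.7 12. ]
ls in [0.6242 0.1393 0.012 ] [ -1.9 121.5  12. ]
relay [ 0.5194 -0.138   0.04  ] [-103.  -157.1   40. ]
```

Request:
{"method": "arm_command", "body": {"rows": [[[2.7,-1.93,0.4],[0,0,0]],[[2.7,-1.93,0.4],[0,0,0]],[[2.7,-1.93,0.4],[0,0,0]],[[2.7,-1.93,0.4],[0,0,0]],[[2.7,-1.93,0.4],[0,0,0]],[[2.7,-1.93,0.4],[0,0,0]],[[2.7,-1.93,0.4],[0,0,0]],[[2.7,-1.93,0.4],[0,0,0]],[[2.7,-1.93,0.4],[0,0,0]]], "hand": 0.6}}

```text
clock: 0.85
ee_pos: [0.3745, -0.2042, 0.1946]
orientation: [-3.141, 0.0, 0.462]
wrist_force: [0.5, -0.0, -0.3]
gripper_width: 0.0514
finger_force: 0.0
```

Request:
{"method": "arm_command", "body": {"rows": [[[2.7,-1.93,0.4],[0,0,0]],[[2.7,-1.93,0.4],[0,0,0]],[[2.7,-1.93,0.4],[0,0,0]],[[2.7,-1.93,0.4],[0,0,0]],[[2.7,-1.93,0.4],[0,0,0]],[[2.7,-1.93,0.4],[0,0,0]],[[2.7,-1.93,0.4],[0,0,0]],[[2.7,-1.93,0.4],[0,0,0]]]}}

```text
clock: 1.52
ee_pos: [0.4987, 0.0305, 0.1625]
orientation: [-3.141, 0.001, 0.463]
wrist_force: [0.8, -0.4, 0.2]
gripper_width: 0.0513
finger_force: 0.0
```

Request:
{"method": "arm_command", "body": {"rows": [[[0,0,0],[0,0,-6.9]],[[0,0,0],[0,0,-6.9]],[[0,0,0],[0,0,-6.9]],[[0,0,0],[0,0,-6.9]],[[0,0,0],[0,0,-6.9]],[[0,0,0],[0,0,-6.9]],[[0,0,0],[0,0,-6.9]],[[0,0,0],[0,0,-6.9]],[[0,0,0],[0,0,-6.9]],[[0,0,0],[0,0,-6.9]]]}}

```text
clock: 2.35
ee_pos: [0.4981, 0.0288, 0.1626]
orientation: [-3.14, -0.0, 1.673]
wrist_force: [-0.5, -0.6, -0.2]
gripper_width: 0.0515
finger_force: 0.0
```

Request:
{"method": "arm_command", "body": {"rows": [[[0,0,0],[0,0,-7]],[[0,0,0],[0,0,-7]],[[0,0,0],[0,0,-7]],[[0,0,0],[0,0,-7]],[[0,0,0],[0,0,-7]],[[0,0,0],[0,0,-7]],[[0,0,0],[0,0,-7]],[[0,0,0],[0,0,-7]],[[0,0,0],[0,0,-7]],[[0,0,0],[0,0,-7]]]}}

```text
clock: 3.18
ee_pos: [0.4981, 0.0288, 0.1626]
orientation: [-3.141, -0.001, 2.895]
wrist_force: [0.8, -0.4, -0.1]
gripper_width: 0.0512
finger_force: 0.0
```

Request:
{"method": "arm_command", "body": {"rows": [[[0,0,0],[0,0,-7]],[[0,0,0],[0,0,-6]],[[0,0,0],[0,0,0]]]}}

```text
clock: 3.43
ee_pos: [0.4982, 0.0288, 0.1626]
orientation: [3.142, -0.001, 3.117]
wrist_force: [-0.4, -0.0, -0.0]
gripper_width: 0.0514
finger_force: 0.0
```

Request:
{"method": "arm_command", "body": {"rows": [[[0,0,2.89],[0,0,-0.6]],[[0,0,2.89],[0,0,0]],[[0,0,2.89],[0,0,0]],[[0,0,2.89],[0,0,0]],[[0,0,2.89],[0,0,0]],[[-0.5,0,0],[0,0,0]],[[-0.5,0,0],[0,0,0]],[[-0.5,0,0],[0,0,0]],[[-0.5,0,0],[0,0,0]],[[0,0,0],[0,0,0]]]}}

```text
clock: 4.27
ee_pos: [0.5225, 0.0281, 0.0218]
orientation: [-3.141, 0.006, 3.126]
wrist_force: [-0.1, -0.0, 0.3]
gripper_width: 0.0509
finger_force: 0.0
```

Request:
{"method": "arm_command", "body": {"rows": [[[-0.4,0,0],[0,0,0]],[[-0.4,0,0],[0,0,0]],[[-0.4,0,0],[0,0,0]],[[-0.4,0,0],[0,0,0]],[[-0.4,0,0],[0,0,0]]]}}

```text
clock: 4.68
ee_pos: [0.5385, 0.0281, 0.0188]
orientation: [-3.142, -0.001, 3.126]
wrist_force: [-2.4, -0.2, 0.7]
gripper_width: 0.051
finger_force: 1.1
```

```bash
python3 - <<'E'
from h import *
c,im=shot("top","pics/top1.png")
a=im[112:232,248:408];b=cv2.resize(a,None,fx=5,fy=5,interpolation=cv2.INTER_CUBIC)
c,im=shot("scene","pics/s1.png")
a=im[170:300,240:420];b2=cv2.resize(a,None,fx=4.4,fy=4.4,interpolation=cv2.INTER_CUBIC)
cv2.imwrite("pics/s1c.png",b2);cv2.imwrite("pics/top1c.png",b)
E
```

```text
(no output)
```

View pics/s1c.png

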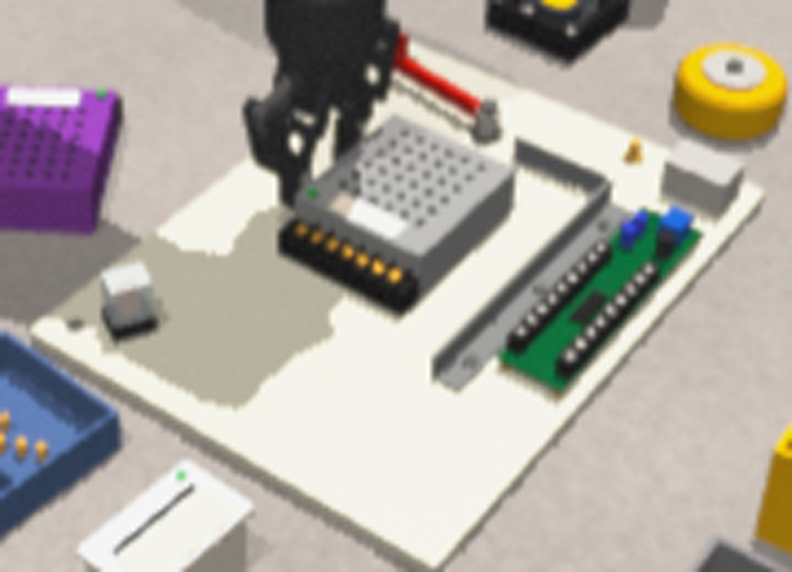

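The scene crop shows both fingers at the supply's front face (300,190), with the supply flat and not tipped. I'll carry on pushing.

Request:
{"method": "arm_command", "body": {"rows": [[[-0.4,0,0],[0,0,0]],[[-0.4,0,0],[0,0,0]],[[-0.4,0,0],[0,0,0]],[[-0.4,0,0],[0,0,0]],[[-0.4,0,0],[0,0,0]],[[-0.4,0,0],[0,0,0]],[[-0.4,0,0],[0,0,0]],[[-0.4,0,0],[0,0,0]],[[-0.4,0,0],[0,0,0]]]}}

```text
clock: 5.53
ee_pos: [0.575, 0.0276, 0.0186]
orientation: [3.142, -0.0, 3.126]
wrist_force: [-0.9, 0.0, -0.1]
gripper_width: 0.0511
finger_force: 0.6
```

Request:
{"method": "arm_command", "body": {"rows": [[[-0.2,0,0],[0,0,0]],[[-0.2,0,0],[0,0,0]],[[-0.2,0,0],[0,0,0]]]}}

```text
clock: 5.78
ee_pos: [0.5807, 0.0274, 0.0188]
orientation: [-3.142, -0.0, 3.126]
wrist_force: [-1.8, 0.2, 0.2]
gripper_width: 0.051
finger_force: 0.6
```

Request:
{"method": "arm_command", "body": {"rows": [[[-0.2,0,0],[0,0,0]],[[-0.1,0,0],[0,0,0]]]}}

```text
clock: 5.95
ee_pos: [0.5833, 0.0274, 0.0188]
orientation: [-3.142, -0.001, 3.126]
wrist_force: [-3.4, -1.5, 0.9]
gripper_width: 0.0517
finger_force: 2.0
```

Request:
{"method": "arm_command", "body": {"rows": [[[-0.1,0,0],[0,0,0]],[[-0.1,0,0],[0,0,0]]]}}

```text
clock: 6.12
ee_pos: [0.5832, 0.0274, 0.0188]
orientation: [-3.141, -0.005, 3.126]
wrist_force: [-9.6, -0.2, 5.7]
gripper_width: 0.0513
finger_force: 4.6
```

Request:
{"method": "arm_command", "body": {"rows": [[[-0.1,0,0],[0,0,0]],[[-0.1,0,0],[0,0,0]]]}}

```text
clock: 6.28
ee_pos: [0.5832, 0.0274, 0.0188]
orientation: [-3.141, -0.009, 3.126]
wrist_force: [-13.9, -0.2, 9.8]
gripper_width: 0.0509
finger_force: 7.0
```

Request:
{"method": "arm_command", "body": {"rows": [[[1.5,0,0],[0,0,0]],[[1.5,0,0],[0,0,0]],[[0,0,-3.0],[0,0,0]],[[0,0,-3.0],[0,0,0]],[[0,-3.7,0],[0,0,0]],[[0,-3.7,0],[0,0,0]],[[0,-3.7,0],[0,0,0]],[[-3,0,0],[0,0,0]],[[-3,0,0],[0,0,0]],[[-3,0,0],[0,0,0]]], "hand": 0}}

```text
clock: 7.12
ee_pos: [0.6475, -0.0862, 0.0795]
orientation: [-3.141, 0.003, 3.124]
wrist_force: [0.3, -0.2, 0.2]
gripper_width: -0.0
finger_force: 0.0
```

```bash
python3 - <<'E'
from h import *
c,im=shot("scene","pics/s2.png")
b=cv2.resize(im[170:300,240:420],None,fx=4.4,fy=4.4,interpolation=cv2.INTER_CUBIC)
cv2.imwrite("pics/s2c.png",b);print(bot.state()["ee_pos"],bot.state()["gripper_width"])
E
```

```text
[ 0.65335073 -0.08600628  0.0771458 ] 0.00020829388410786075
```

View pics/s2c.png

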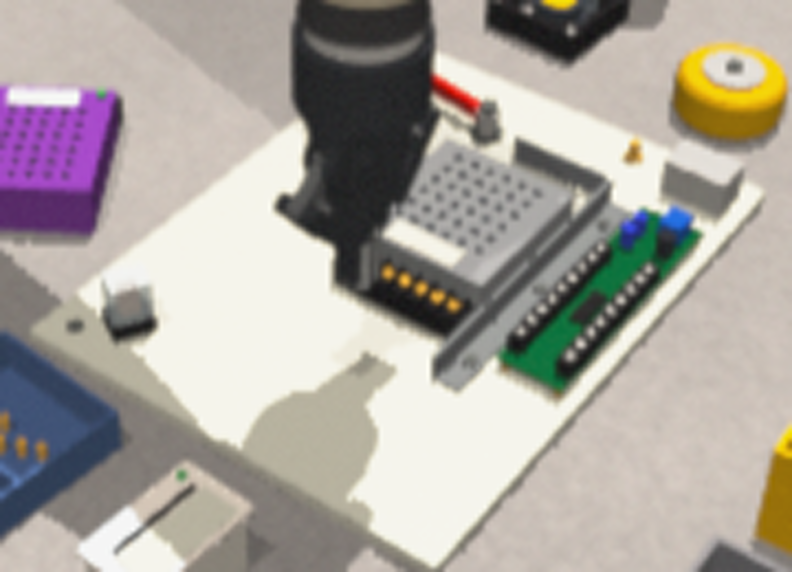

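The supply is square against the rear angle, crop (500,250). The shut fingers hover to its right.

Request:
{"method": "arm_command", "body": {"rows": [[[0.9,0,1.9],[0,0,0]],[[0,0,2],[0,0,0]],[[0,0,2],[0,0,0]],[[0,0.5,0],[0,0,0]],[[0,0.5,0],[0,0,0]],[[0,0.5,0],[0,0,0]],[[0,0.5,0],[0,0,0]],[[0,0.4,0],[0,0,0]],[[0,0.4,0],[0,0,0]]]}}

```text
clock: 7.92
ee_pos: [0.6385, -0.0559, 0.0216]
orientation: [-3.141, 0.003, 3.127]
wrist_force: [0.5, 0.4, 0.1]
gripper_width: 0.0001
finger_force: 0.0
```

Request:
{"method": "arm_command", "body": {"rows": [[[0,0.4,0],[0,0,0]],[[0,0.4,0],[0,0,0]],[[0,0.4,0],[0,0,0]],[[0,0.4,0],[0,0,0]],[[0,0.4,0],[0,0,0]],[[0,0.4,0],[0,0,0]]]}}

```text
clock: 8.42
ee_pos: [0.638, -0.0325, 0.0202]
orientation: [-3.141, 0.001, 3.126]
wrist_force: [-0.8, -2.8, 2.5]
gripper_width: -0.0
finger_force: 1.2
```

Request:
{"method": "arm_command", "body": {"rows": [[[0,0.4,0],[0,0,0]],[[0,0.4,0],[0,0,0]],[[0,0.4,0],[0,0,0]],[[0,0.4,0],[0,0,0]]]}}

```text
clock: 8.75
ee_pos: [0.6379, -0.0161, 0.0198]
orientation: [-3.142, -0.0, 3.126]
wrist_force: [-0.1, -2.7, 1.5]
gripper_width: -0.0
finger_force: 1.3
```

Request:
{"method": "arm_command", "body": {"rows": [[[0,0.4,0],[0,0,0]],[[0,0.3,0],[0,0,0]],[[0,0.2,0],[0,0,0]]]}}

```text
clock: 9.0
ee_pos: [0.638, -0.0069, 0.0197]
orientation: [3.141, -0.0, 3.127]
wrist_force: [-0.5, -2.3, 1.7]
gripper_width: 0.0002
finger_force: 1.2
```

Request:
{"method": "arm_command", "body": {"rows": [[[0,0.2,0],[0,0,0]],[[0,0.2,0],[0,0,0]]]}}

```text
clock: 9.17
ee_pos: [0.6381, -0.0033, 0.0198]
orientation: [-3.142, -0.0, 3.126]
wrist_force: [0.1, -3.1, 1.5]
gripper_width: 0.0
finger_force: 1.2
```

Request:
{"method": "arm_command", "body": {"rows": [[[0,0.2,0],[0,0,0]],[[0,0.2,0],[0,0,0]]]}}

```text
clock: 9.33
ee_pos: [0.6382, -0.0021, 0.0198]
orientation: [-3.135, -0.0, 3.125]
wrist_force: [-0.3, -10.9, 0.5]
gripper_width: -0.0001
finger_force: 5.5
```

Request:
{"method": "arm_command", "body": {"rows": [[[0,0.15,0],[0,0,0]],[[0,0.15,0],[0,0,0]]]}}

```text
clock: 9.5
ee_pos: [0.6386, -0.002, 0.0199]
orientation: [-3.13, 0.0, 3.123]
wrist_force: [0.0, -15.2, 0.8]
gripper_width: 0.0005
finger_force: 7.8
```

Request:
{"method": "arm_command", "body": {"rows": [[[0,-2.3,0],[0,0,0]],[[0,0,-3],[0,0,0]],[[0,0,-3],[0,0,0]],[[3,0,0],[0,0,0]],[[3,0,0],[0,0,0]],[[3,0,0],[0,0,0]],[[0,3.3,0],[0,0,0]],[[0,3.3,0],[0,0,0]],[[0,3.4,0],[0,0,0]],[[0,0,0],[0,0,0]]]}}

```text
clock: 10.33
ee_pos: [0.5481, 0.0882, 0.0793]
orientation: [3.136, -0.001, 3.132]
wrist_force: [-0.5, 0.1, 0.7]
gripper_width: 0.0
finger_force: 0.0
```

Request:
{"method": "arm_command", "body": {"rows": [[[0,0,3],[0,0,0]],[[0,0,3.1],[0,0,0]],[[-0.5,0,0],[0,0,0]],[[-0.5,0,0],[0,0,0]],[[-0.5,0,0],[0,0,0]],[[-0.5,0,0],[0,0,0]],[[-0.4,0,0],[0,0,0]],[[-0.4,0,0],[0,0,0]],[[0,0,0],[0,0,0]]]}}

```text
clock: 11.08
ee_pos: [0.5792, 0.0813, 0.0199]
orientation: [3.141, 0.002, 3.126]
wrist_force: [0.0, -0.9, -0.2]
gripper_width: -0.0001
finger_force: 0.0
```

Request:
{"method": "arm_command", "body": {"rows": [[[-0.2,0,0],[0,0,0]],[[-0.2,0,0],[0,0,0]],[[-0.1,0,0],[0,0,0]],[[-0.1,0,0],[0,0,0]],[[-0.1,0,0],[0,0,0]]]}}

```text
clock: 11.5
ee_pos: [0.5841, 0.0814, 0.0187]
orientation: [-3.142, -0.001, 3.126]
wrist_force: [-2.6, 0.2, 1.3]
gripper_width: 0.0001
finger_force: 1.3
```

Request:
{"method": "arm_command", "body": {"rows": [[[-0.15,0,0],[0,0,0]],[[-0.15,0,0],[0,0,0]],[[-0.1,0,0],[0,0,0]]]}}

```text
clock: 11.75
ee_pos: [0.584, 0.0814, 0.0183]
orientation: [-3.141, -0.009, 3.126]
wrist_force: [-10.7, 0.9, 8.3]
gripper_width: 0.0
finger_force: 5.9
```

Request:
{"method": "arm_command", "body": {"rows": [[[3,0,0],[0,0,0]],[[0,0,-3],[0,0,0]],[[0,0,-3],[0,0,0]],[[1,3,0],[0,0,0]],[[1,3,0],[0,0,0]],[[1,3,0],[0,0,0]],[[1,3,0],[0,0,0]],[[0,0,0],[0,0,0]]]}}

```text
clock: 12.42
ee_pos: [0.5185, 0.2073, 0.079]
orientation: [3.138, -0.0, 3.132]
wrist_force: [0.8, -0.4, -0.4]
gripper_width: 0.0001
finger_force: 0.0
```

```bash
python3 - <<'E'
from h import *
c,im=shot("top","pics/top3.png")
cv2.imwrite("pics/top3c.png",cv2.resize(im[112:232,248:408],None,fx=5,fy=5,interpolation=cv2.INTER_CUBIC))
T=Tray(.6245,.0178,-.0133);s=bot.state()
p=T.t(s["ee_pos"])*100;print(s["ee_pos"],s["orientation"],p)
q=p[:2]
for th in np.append([1.95],np.arange(1.8,-.05,-.15)):
    d=np.array([-np.sin(th),-np.cos(th)]);n=np.array([-np.cos(th),np.sin(th)])
    g=np.array([-3.5,13.85])+7.5*d+(.4+1.1*abs(n[0])+1.5*abs(n[1]))*n
    print(round(th,2),g.round(1),"tool",round(-(g-q)[0],2),round((g-q)[1],2));q=g
E
```

```text
[0.51943649 0.20499011 0.07891966] [3.14092733e+00 2.94108314e-04 3.13079249e+00] [-10.75437689  18.57762481   7.89196556]
1.95 [-9.7 18.7] tool -1.1 0.09
1.8 [-10.3  17.6] tool 0.67 -1.06
1.65 [-10.8  16.4] tool 0.5 -1.19
1.5 [-11.1  15.3] tool 0.3 -1.13
1.35 [-11.3  14.3] tool 0.16 -1.03
1.2 [-11.3  13.2] tool 0.01 -1.08
1.05 [-11.1  12.1] tool -0.16 -1.11
0.9 [-10.8  11. ] tool -0.35 -1.11
0.75 [-10.2   9.9] tool -0.54 -1.08
0.6 [-9.5  8.9] tool -0.73 -1.0
0.45 [-8.6  8. ] tool -0.91 -0.89
0.3 [-7.5  7.2] tool -1.08 -0.74
0.15 [-6.3  6.7] tool -1.21 -0.55
0.0 [-5.   6.4] tool -1.31 -0.34
```

View pics/top3c.png

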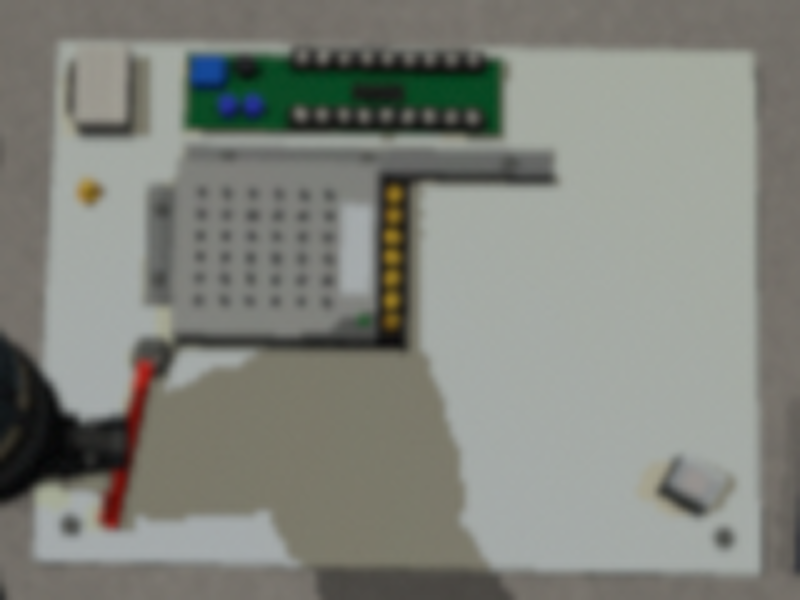

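```bash
python3 - <<'E'
from h import *
T=Tray(.6245,.0178,-.0133);c=cam("top");s=bot.state();e=np.array(s["ee_pos"]);print(e)
for X in (e,e+[0,-.015,0],e+[0,.015,0]): print((px(c,X)+.4-[248,112])*5)
print(T.t(world(c,(130/5+247.6,465/5+111.6),.079)))
E
```

```text
[0.51943649 0.20499011 0.07891966]
[ 41.37685206 466.96071485]
[ 70.08722165 467.08234892]
[ 12.67958083 466.83913627]
[-0.10571148  0.13953797  0.079     ]
```

The top crop shows the supply home in its corner (280,240). A black shape reaches the red bar at (130,465), where I expected a gap, so I'll take one check from the scene camera.

```bash
python3 - <<'E'
from h import *
c,im=shot("scene","pics/s3.png")
print((px(c,bot.state()["ee_pos"])-[290,120])*5)
cv2.imwrite("pics/s3c.png",cv2.resize(im[120:240,290:440],None,fx=5,fy=5,interpolation=cv2.INTER_CUBIC))
E
```

```text
[254.37202683 233.83096668]
```

View pics/s3c.png

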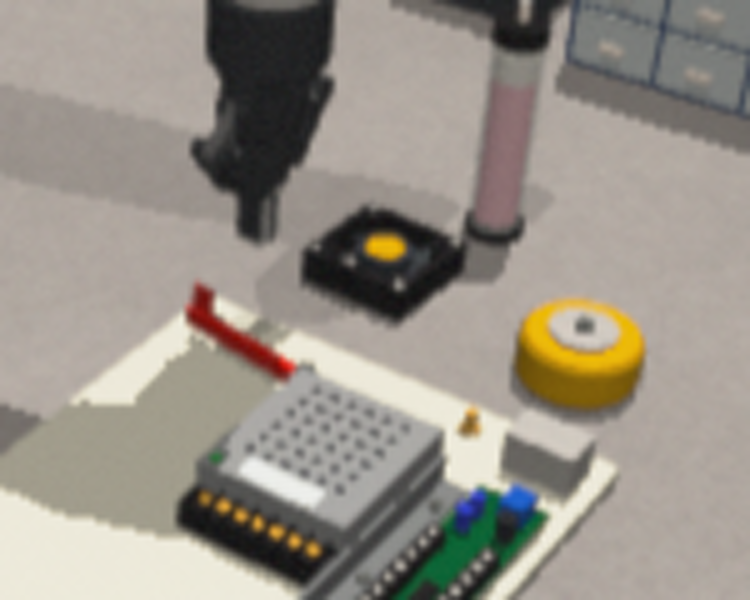

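The scene crop shows the tip at (255,235), well clear of the red arm, so the black shape was a knuckle. The supply is seated at (320,440). I'll descend and swing the arm.

Request:
{"method": "arm_command", "body": {"rows": [[[0,0,2.7],[0,0,0]],[[0,0,2.6],[0,0,0]],[[0.1,-1.1,0],[0,0,0]],[[0.1,-1.1,0],[0,0,0]],[[0.15,-1.1,0],[0,0,0]],[[0.16,-1.0,0],[0,0,0]],[[0,-1.1,0],[0,0,0]],[[-0.16,-1.1,0],[0,0,0]],[[-0.35,-1.1,0],[0,0,0]]]}}

```text
clock: 13.27
ee_pos: [0.5206, 0.1254, 0.0277]
orientation: [3.141, 0.004, 3.126]
wrist_force: [0.4, 1.0, -0.4]
gripper_width: 0.0001
finger_force: 0.5
```

Request:
{"method": "arm_command", "body": {"rows": [[[-0.54,-1.1,0],[0,0,0]],[[-0.73,-1.0,0],[0,0,0]],[[-0.9,-0.9,0],[0,0,0]],[[-0.54,-0.37,0],[0,0,0]],[[-0.54,-0.37,0],[0,0,0]],[[-0.4,-0.2,0],[0,0,0]],[[-0.4,-0.2,0],[0,0,0]]]}}

```text
clock: 13.85
ee_pos: [0.559, 0.0842, 0.0253]
orientation: [-3.141, -0.001, 3.126]
wrist_force: [-0.7, 0.7, 0.5]
gripper_width: 0.0
finger_force: 0.3
```

Request:
{"method": "arm_command", "body": {"rows": [[[-0.4,-0.2,0],[0,0,0]],[[-0.4,-0.2,0],[0,0,0]],[[-0.2,0,0],[0,0,0]]]}}

```text
clock: 14.1
ee_pos: [0.5692, 0.0799, 0.0256]
orientation: [-3.141, -0.0, 3.126]
wrist_force: [-0.9, -0.5, -0.6]
gripper_width: 0.0
finger_force: 0.3
```

Request:
{"method": "arm_command", "body": {"rows": [[[-0.2,0,0],[0,0,0]],[[-0.2,0,0],[0,0,0]],[[-0.1,0,0],[0,0,0]],[[-0.1,0,0],[0,0,0]]]}}

```text
clock: 14.43
ee_pos: [0.5742, 0.0801, 0.0257]
orientation: [-3.141, -0.002, 3.126]
wrist_force: [-3.4, -0.7, 1.7]
gripper_width: 0.0004
finger_force: 1.8
```

Request:
{"method": "arm_command", "body": {"rows": [[[-0.1,0,0],[0,0,0]],[[-0.1,0,0],[0,0,0]]]}}

```text
clock: 14.6
ee_pos: [0.5744, 0.0802, 0.0256]
orientation: [-3.141, -0.005, 3.126]
wrist_force: [-7.9, -0.9, 5.4]
gripper_width: 0.0002
finger_force: 4.1
```

On its stop. I'll retreat and check.

Request:
{"method": "arm_command", "body": {"rows": [[[0.3,0,0],[0,0,0]],[[1,0,0],[0,0,0]],[[2,0,0],[0,0,0]],[[3,0,0],[0,0,0]],[[3,0,-2],[0,0,0]],[[3,0,-3],[0,0,0]],[[3,0,-3],[0,0,0]],[[3,0,-3],[0,0,0]],[[0,0,0],[0,0,0]]]}}

```text
clock: 15.35
ee_pos: [0.3959, 0.0836, 0.1413]
orientation: [3.14, 0.011, 3.127]
wrist_force: [1.6, 0.1, 0.9]
gripper_width: 0.0005
finger_force: 0.0
```

```bash
python3 - <<'E'
from h import *
T=Tray(.6245,.0178,-.0133)
c,im=shot("top","pics/top4.png")
b=cv2.resize(im[112:232,248:408],None,fx=5,fy=5,interpolation=cv2.INTER_CUBIC)
for p in [(.069,.1245,.05),(-.029,.1245,.05),(.069,.0135,.05),(-.029,-.0045,.035),(-.035,.1385,.034),(-.035,.0385,.034)]:
    u=(px(c,T.w(p))+.4-[248,112])*5;cv2.circle(b,tuple(int(round(x)) for x in u),3,(255,0,255),1)
cv2.imwrite("pics/top4c.png",b)
E
```

```text
(no output)
```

View pics/top4c.png

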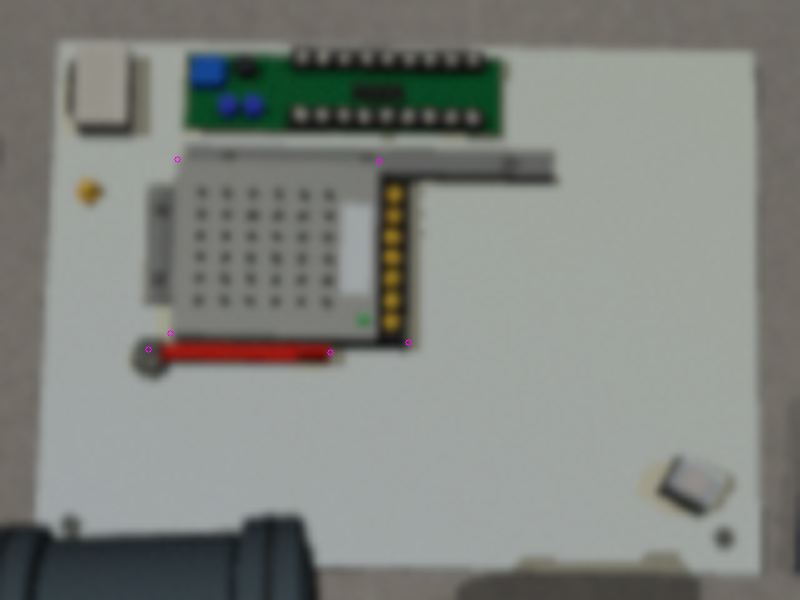

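The supply's corners match the seated outline (magenta marks), and the red arm lies shut along its front, (165-330, 352). The relay and the board look unmoved.

```bash
python3 -c "
from plant import bot
print(bot.hand_in())"
```

```text
the job is handed in; nothing more can be done
None
```

I pushed the grey supply home against the rear and left angles, swung the red arm shut onto its stop, and handed the job in at about 15 s; the last picture matched the seated outline, but hand-in returned no verdict.

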